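# Find and press the concealed catch of a printer's service flap

## Robot

A 6-joint arm with a two-finger parallel gripper is mounted at the origin on the work surface. World frame = base frame: x ahead of the robot, y to its left, z up, the work surface at z = 0. Lengths are in m, angles in degrees, forces in N, time in s.
With the tool pointing down it reaches from about 0.325 to 0.85 m from the base axis. Payload 15.5 kg.
Tool frame: the origin (TCP) lies at the very end of the fingers, on their centre line; the grasp point (between the pads) lies arm.grip_depth behind it (arm.grip_depth is the distance from the TCP to the grasp point, in m); z points along the fingers, y is the direction in which the jaws open and shut (so a half turn about z gives the same grasp; the last joint's range is limited). The gripper opens to 91 mm and grips with 3 to 60 N. Pads are 32 mm wide; open, the fingers measure 118 mm over their backs; the gripper's body (76 mm by 178 mm) begins 60 mm behind the grasp point.
Start: joints at [65.69, 28.281, 77.091, -0, 74.628, -5.472], TCP at [0.202, 0.592, 0.176] pointing down, gripper open.
Joint ranges: [-166.48, 166.48], [-47.26, 123.95], [12.59, 153.08], [-70.14, 250.14], [6.76, 159.57], [-176.63, 176.63]. Speed limits (degrees/s): [108.29, 108.29, 147.25, 172.46, 172.46, 172.46].

## Interface

Orientations are given as a 3x3 rotation matrix whose columns are the frame's x, y, z axes.
In Python, from rig import arm gives the robot as it stands. Calls block until the motion is done:
- arm.move_to(position, orientation): joint-space move of the TCP to a pose.
- arm.move_l(position, orientation=None, feed=0.15): straight line of the TCP; orientation=None keeps the orientation; feed is the mean speed in m/s.
- arm.move_joints(angles): joint-space move.
- arm.grip(opening): finger opening in m; the grip force is fixed at half the most; returns when the fingers have stopped.
- arm.sleep(seconds).
- arm.solve_ik(position, orientation): joint angles nearest the present ones, or None.
- arm.snapshot(name): name is "side" or "top" or "wrist"; returns the picture (400x640x3 uint8, red, green, blue); there is no depth.
- arm.get_calibration(name): a dict with "intrinsics" (3x3 intrinsics, pixels), "cam_to_world" (4x4, takes a point from camera to world coordinates). Camera axes: x right, y down, z forward; pixel columns grow to the right and rows downward; lengths in m; the calibration is good to about 2 mm. A picture is of the moment at which its call begins: read the wrist's pose just before it. get_calibration takes no time and is no camera call; for the wrist camera it gives the pose at the moment of the call.
A pose or a line that the arm cannot do raises arm.Unreachable and nothing moves.
- arm.sign_off(): hands the job in, once; it reports no verdict.
Readings, each from a call of its own:
- arm.current_t(): time.
- arm.current_joint_positions(): joint angles.
- arm.current_dq(): joint speeds.
- arm.current_tau(): joint torques, N m.
- arm.current_ee_pos(): TCP position.
- arm.current_tool_rot(): TCP orientation.
- arm.current_force(): force on the tool from outside, world axes, zero at the start.
- arm.current_torque(): the same for the moment, N m.
- arm.current_width(): finger opening in m.
Only numpy, scipy, OpenCV 4.12 (cv2) and the standard library are available. Lean on these libraries where they do the work, as an engineer would, in place of code of your own. Each camera call takes 0.05 s, during which the arm holds its last target.

## Task

Open the cartridge flap of the low grey service console: one of the three identical flush pads in its top is the concealed catch, the other two are dead blanks, so feel along the row with shut fingertips for the pad that gives and press it in until the flap springs up by itself. Press gently, never leaning hard on anything, do not push, pry or lift the flap, and leave the hygrometer, the jar and the scraper where they are. Finish with the pad released and the flap standing open.

Things in the scene. Friction and masses are not known exactly. Their poses are not given: they have to be found in the camera images.
- console: Fixed grey sheet-metal console, 290 x 300 x 90 mm (its x, y, z). Origin: centre of its underside on the bench; its x axis points away from the row of pads towards the flap hinge, z up. Its flat top is 90 mm above the bench. Near strip (x -145 to -30 mm) holds the three pads; the dark flap covers x -28 to +126 mm.
- pad1 (a point): Centre of the top face of the pad in the console's +y recess, pad at rest: grey square, 47 x 47 mm, level, in a 50 x 50 mm opening, its face 2 mm below the console's top (88 mm above the bench). The point belongs to the console and does not move with the pad. The three pads stand 85 mm apart along the console's y, at its x = -90 mm. They look alike; any one may be the catch. A blank does not give at all.
- pad2 (a point): The same for the middle recess.
- pad3 (a point): The same for the console's -y recess.
- release (a joint): How far the catch pad, whichever it is, is pressed in, in m: 0 at rest, 0.006 fully in. The number does not tell which pad it is. It moves straight down on a spring: starts to give at about 2.5 N, needs about 6 N at full depth, frees the flap at about 4 mm, and springs back when let go.
- flap (a joint): Angle of the dark steel flap, 154 x 260 x 4 mm, hinged along the console's far (+x) edge at top height; rad: 0 shut and flush (locked by the catch), 1.2 fully open. When freed, a spring swings its near edge up and away from the pads in about a second and keeps it open.
- hygrometer: Bystander, loose: white room hygrometer on a foot, 75 mm wide, about 105 mm tall, leaning back; origin under its front edge. Stands beside the console on the +y side. Leave alone.
- jar: Bystander, loose: white jar with black cap, 60 mm diameter, 80 mm tall; origin centre of underside. Beside the console on the -y side. Leave alone.
- scraper: Bystander, loose: flat scraper, 200 mm long, lying on the bench on the console's -y side; origin centre of its underside, x along it. Leave alone.

How it is judged:
By the outcome, as a careful person would: the job done as asked, in the order asked, and still so for the second after the job is handed in, with the robot touching nothing.
It also fails if it takes over 38 s, if anything falls off the work surface, if the arm or the gripper's body presses on something with over 40 N, if the wrist force passes 120 N, or if a joint passes its speed limit or range.

## Working session

There is one attempt and no reset: what is moved stays moved. The work goes in short steps, each a Python script; the robot and the scene stay as the last script left them, time stands still between calls to the robot, and variables do not carry over. Pictures are saved under pics/ and viewed, and the job is handed in when it is done.

```bash
mkdir -p pics; ls; python3 - <<'E'
from rig import arm
import cv2,numpy as np
for n in ("top","side","wrist"):
    im=arm.snapshot(n); cv2.imwrite(f"pics/{n}0.png",im[:,:,::-1])
    c=arm.get_calibration(n); print(n,np.round(c["intrinsics"],1).tolist(),np.round(c["cam_to_world"],3).tolist())
print(arm.current_t(),arm.grip_depth,arm.current_width(),arm.current_force(),arm.current_tool_rot())
E
```

```text
pics
top [[515.9, 0.0, 323.0], [0.0, 515.9, 194.3], [0.0, 0.0, 1.0]] [[-0.001, -0.986, 0.168, 0.357], [-1.0, 0.001, -0.002, 0.021], [0.002, -0.168, -0.986, 1.312], [0.0, 0.0, 0.0, 1.0]]
side [[490.3, 0.0, 311.3], [0.0, 490.3, 194.1], [0.0, 0.0, 1.0]] [[0.934, -0.197, 0.297, 0.221], [-0.356, -0.539, 0.764, -0.884], [0.009, -0.819, -0.574, 0.747], [0.0, 0.0, 0.0, 1.0]]
wrist [[343.5, 0.0, 327.1], [0.0, 343.5, 206.2], [0.0, 0.0, 1.0]] [[0.323, 0.911, 0.256, 0.129], [0.946, -0.311, -0.089, 0.616], [-0.002, 0.271, -0.963, 0.385], [0.0, 0.0, 0.0, 1.0]]
0.15 0.0188 0.09134319247093398 [-0.00997497  0.03179431  0.02694124] [[-9.46431293e-01  3.22905089e-01 -3.34440348e-04]
 [ 3.22905258e-01  9.46430946e-01 -8.11572837e-04]
 [ 5.44636958e-05 -8.76090476e-04 -9.99999615e-01]]
```

View pics/top0.png

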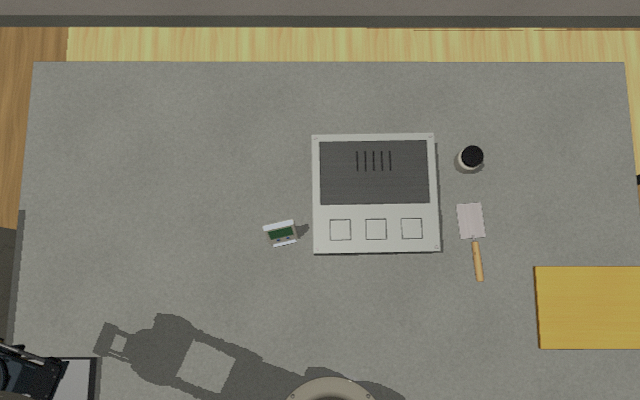

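View pics/side0.png

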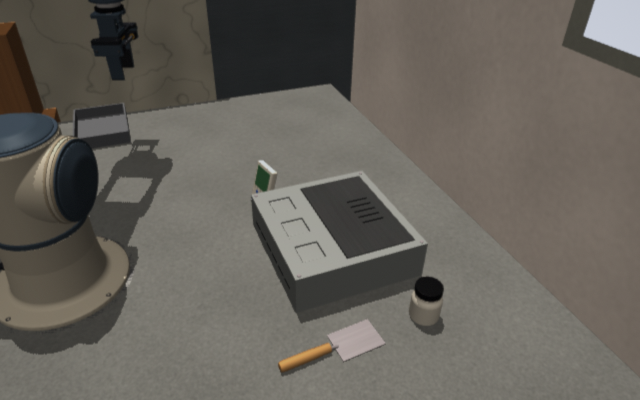

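View pics/wrist0.png

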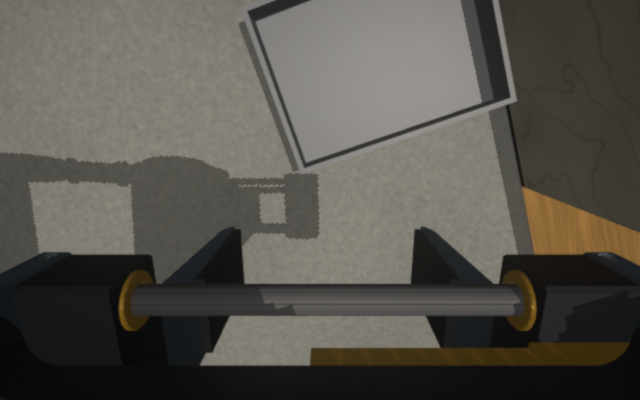

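The top view shows the console at about (312–440, 133–253), with pads near (340,230), (376,229) and (411,228). The hygrometer is at (281,233), the jar at (470,158) and the scraper at (473,240). Next I'll enlarge both views.

```bash
python3 - <<'E'
import cv2
a=cv2.imread("pics/top0.png")[205:265,300:450]; cv2.imwrite("pics/topc.png",cv2.resize(a,None,fx=5,fy=5,interpolation=cv2.INTER_CUBIC))
a=cv2.imread("pics/side0.png")[160:300,240:440]; cv2.imwrite("pics/sidec.png",cv2.resize(a,None,fx=4,fy=4,interpolation=cv2.INTER_CUBIC))
E
```

```text
(no output)
```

View pics/topc.png

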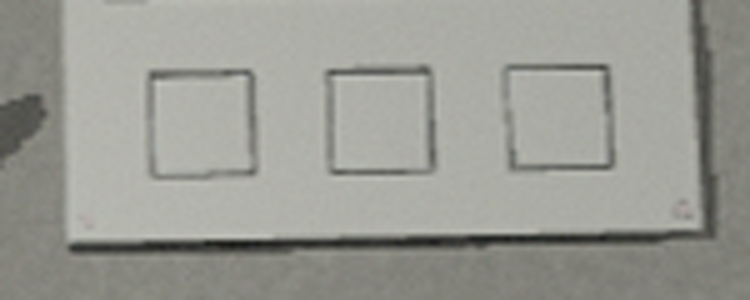

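View pics/sidec.png

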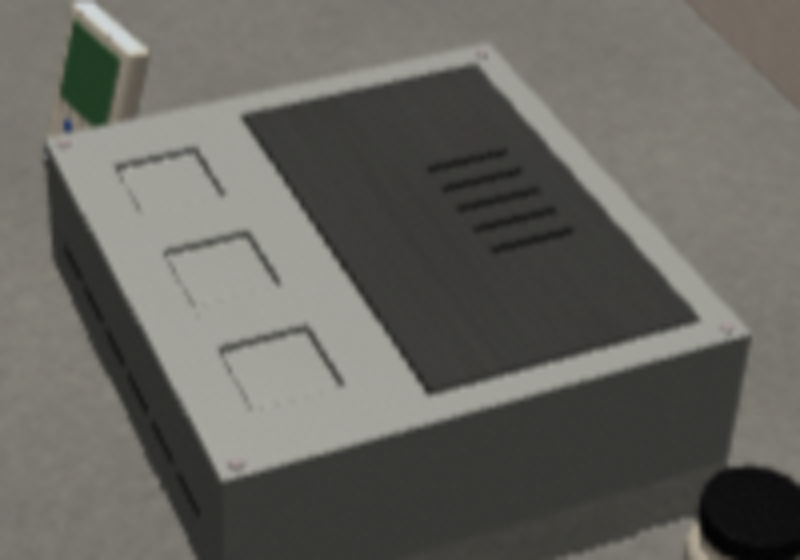

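The crops show the top-view pad centres at crop (203,124), (381,121) and (560,118), and the side-view console top corners at crop (48,143), (222,480), (748,338) and (488,45).

```bash
cat > h.py <<'E'
import numpy as np
from rig import arm
def ray(name,uv,z):
    c=arm.get_calibration(name);K=c["intrinsics"];T=np.array(c["cam_to_world"])
    d=T[:3,:3]@np.linalg.solve(K,[uv[0],uv[1],1]);o=T[:3,3]
    return o+d*(z-o[2])/d[2]
E
python3 - <<'E'
from h import *
np.set_printoptions(precision=4,suppress=True)
def t(p):return ray("top",(300+(p[0]-2)/5,205+(p[1]-2)/5),.09)
def s(p):return ray("side",(240+(p[0]-1.5)/4,160+(p[1]-1.5)/4),.09)
for p in [(203,124),(381,121),(560,118),(68,243),(702,232)]: print("top",t(p))
for p in [(312,135),(433.5,133)]: print("top far",ray("top",p,.09))
C=[s(p) for p in [(48,143),(222,480),(748,338),(488,45)]]
for c in C: print("side",c)
print("sizes",[np.linalg.norm(C[i]-C[(i+1)%4]) for i in range(4)])
# side-pad openings far-left, far-right corner etc: centre of top edge
for q in [((115,165),(196,149),(226,195),(140,210)),((165,252),(249,233),(281,286),(197,307)),((220,349),(308,326),(344,386),(252,410))]:
    print("sidepad",np.mean([s(p) for p in q],0))
E
```

```text
top [ 0.481 -0.023  0.09 ]
top [ 0.4824 -0.1076  0.09  ]
top [ 0.4838 -0.1928  0.09  ]
top [0.4249 0.041  0.09  ]
top [ 0.4297 -0.2582  0.09  ]
top far [0.7131 0.0445 0.09  ]
top far [ 0.718  -0.2535  0.09  ]
side [0.4289 0.0345 0.09  ]
side [ 0.4333 -0.2586  0.09  ]
side [ 0.7191 -0.2564  0.09  ]
side [0.7159 0.0431 0.09  ]
sizes [np.float64(0.29311960169861595), np.float64(0.28586011171171055), np.float64(0.29955772971978784), np.float64(0.28712762467512315)]
sidepad [ 0.4839 -0.0237  0.09  ]
sidepad [ 0.4857 -0.1105  0.09  ]
sidepad [ 0.4871 -0.1944  0.09  ]
```

Both cameras agree to about 3 mm, and the sizes and the 85 mm spacing check out. Yaw is about +0.9°. I'll shut the fingers and go above pad1, with the jaws along the row and the camera side away from the flap.

```bash
cat >> h.py <<'E'
a=np.radians(0.9);c_,s_=np.cos(a),np.sin(a)
R=np.array([[-c_,-s_,0],[-s_,c_,0],[0,0,-1.]])
P={1:(.4825,-.0235),2:(.484,-.109),3:(.4855,-.1935)}
E
python3 - <<'E'
from h import *
import cv2
arm.grip(0.0); print(arm.current_t(),arm.current_width())
arm.move_to([*P[1],.15],R); print(arm.current_t())
arm.move_l([*P[1],.105],feed=.08)
print(arm.current_t(),arm.current_ee_pos(),arm.current_force())
for n in("side","top","wrist"):
  im=arm.snapshot(n); cv2.imwrite(f"pics/{n}1.png",im[:,:,::-1])
a=cv2.imread("pics/side1.png")[100:300,200:440]; cv2.imwrite("pics/side1c.png",cv2.resize(a,None,fx=3,fy=3,interpolation=cv2.INTER_CUBIC))
E
```

```text
1.5167 0.0005479016666987324
3.925
4.6417 [ 0.4826894  -0.02346229  0.10521702] [-0.26078273 -0.26272124 -0.31229174]
```

View pics/side1c.png

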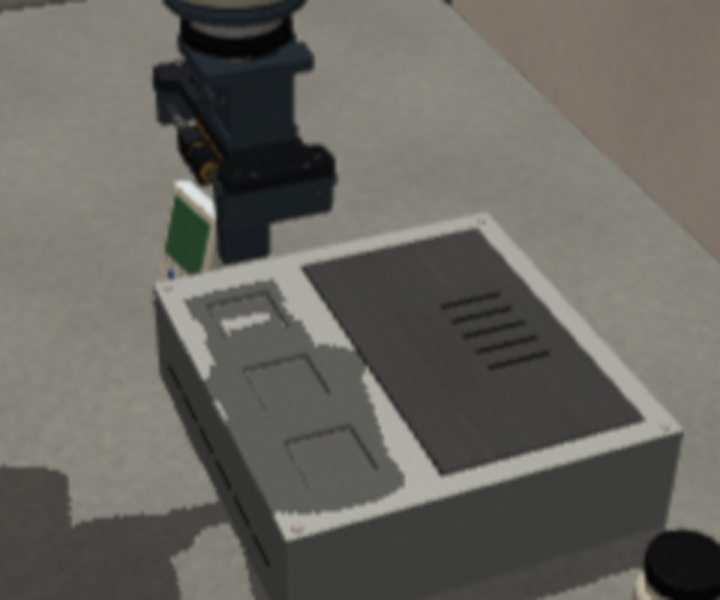

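View pics/wrist1.png

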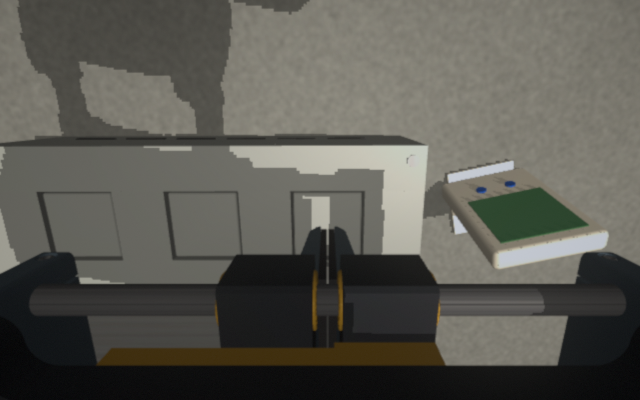

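```bash
python3 - <<'E'
from h import *
def proj(n,p):
    c=arm.get_calibration(n);T=np.linalg.inv(c["cam_to_world"]);q=c["intrinsics"]@(T[:3,:3]@np.array(p)+T[:3,3]);return q[:2]/q[2]
for p in [(.4827,-.0235,.1052),(.4827,-.0235,.088)]:
    u=proj("side",p);print(u,(u-[200,100])*3, proj("wrist",p))
for dx in(-.016,.016):
  for dy in(-.0135,.0135):
    print(dx,dy,(proj("side",(.4827+dx,-.0235+dy,.1052))-[200,100])*3,proj("wrist",(.4827+dx,-.0235+dy,.1052)))
import cv2
a=cv2.imread("pics/side1.png")[140:220,240:320]; cv2.imwrite("pics/side1d.png",cv2.resize(a,None,fx=7,fy=7,interpolation=cv2.INTER_CUBIC))
E
```

```text
[281.21942476 199.05635656] [243.65827428 297.16906969] [328.03700464 232.78960454]
[281.41756722 205.22121811] [244.25270166 315.66365432] [328.00504046 224.22683924]
-0.016 -0.0135 [228.69068099 311.48168474] [307.17596003 208.75388501]
-0.016 0.0135 [217.88632662 291.6327153 ] [349.69483918 209.39114438]
0.016 -0.0135 [269.69153738 302.76156012] [307.20254086 255.29852018]
0.016 0.0135 [258.22271503 283.24196534] [348.0906408  255.89504259]
```

View pics/side1d.png

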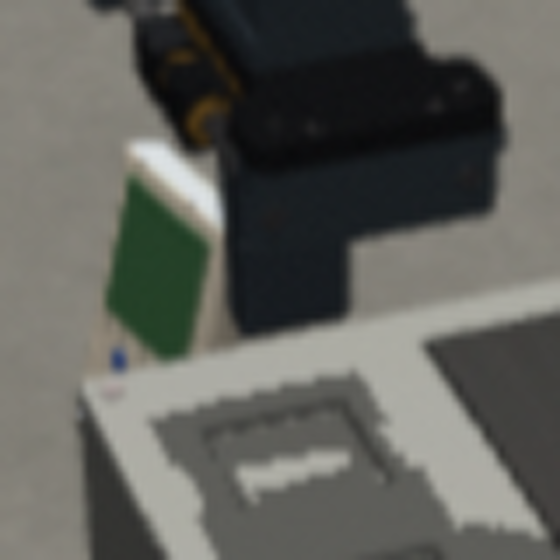

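View pics/top1.png

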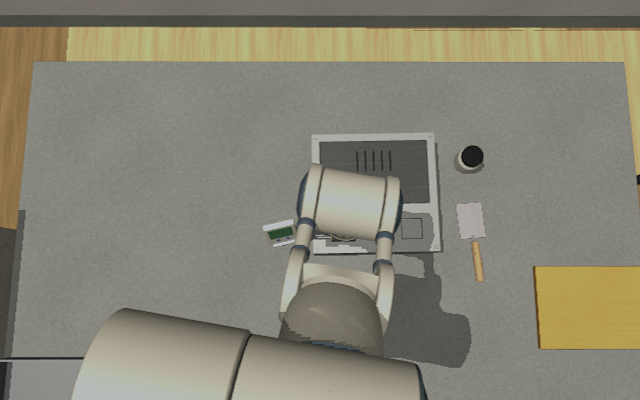

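The visible finger end sits about 15 px higher in the side view than the projected TCP, which doesn't agree with the reading. So I'll come down guarded by force and let contact height decide.

```bash
cat >> h.py <<'E'
def feel(i,z0,zmin,step=.001,fstop=6.0,feed=.02,settle=.05,verbose=True):
    """lower in steps until net force > fstop or zmin. returns list (z, f)"""
    b=np.mean([arm.current_force() for _ in range(3)],0); out=[]
    z=z0
    while z>zmin+1e-6:
        z-=step; arm.move_l([*P[i],z],R,feed=feed); arm.sleep(settle)
        p=arm.current_ee_pos(); f=np.array(arm.current_force())-b
        out.append((z,p[2],f[2],np.hypot(f[0],f[1])))
        if verbose: print("z %.4f act %.4f fz %.2f fxy %.2f t %.2f"%(*out[-1],arm.current_t()))
        if abs(f[2])>fstop or out[-1][3]>4: break
    return out
E
python3 - <<'E'
from h import *
arm.move_l([*P[1],.092],R,feed=.05);arm.sleep(.1);print(arm.current_t(),arm.current_force())
feel(1,.092,.085,.001,3.0)
E
```

```text
5.3 [ 0.08594652 -0.49965914 -0.87408353]
z 0.0910 act 0.0911 fz 1.18 fxy 1.09 t 5.60
z 0.0900 act 0.0900 fz 0.83 fxy 0.53 t 5.90
z 0.0890 act 0.0890 fz 1.75 fxy 1.34 t 6.20
z 0.0880 act 0.0880 fz 0.69 fxy 1.59 t 6.50
z 0.0870 act 0.0870 fz 0.43 fxy 1.57 t 6.80
z 0.0860 act 0.0860 fz 0.56 fxy 0.22 t 7.10
z 0.0850 act 0.0850 fz 0.72 fxy 1.22 t 7.40
```

```bash
python3 - <<'E'
from h import *
import cv2
a=arm.snapshot("side")[140:220,240:340,::-1]; cv2.imwrite("pics/side2.png",cv2.resize(a,None,fx=7,fy=7,interpolation=cv2.INTER_CUBIC))
for _ in range(4): print(arm.current_force()); arm.sleep(.03)
print(arm.current_joint_positions(),arm.current_tau(),arm.current_t())
E
```

```text
[0.12442372 1.08735072 0.038964  ]
[-0.7715065  -0.70342269  0.1186461 ]
[-0.86897957  0.26143866  0.15234116]
[-0.23668872  0.22316572 -0.30875603]
[-9.87653645e+00  2.41127467e+01  1.02970835e+02  6.31690989e-04
  5.29137138e+01 -1.00774173e+02] [-2.15003325e-03 -6.92728543e+01 -2.64838135e+01 -4.01478459e-02
  6.96459040e-02  8.44954400e-06] 7.5833
```

View pics/side2.png

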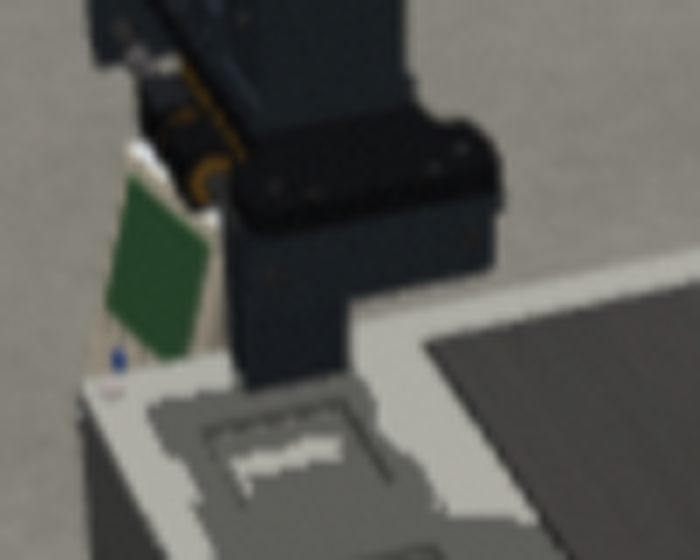

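```bash
python3 - <<'E'
from h import *
from scipy.optimize import least_squares
def proj(n,p):
    c=arm.get_calibration(n);T=np.linalg.inv(c["cam_to_world"]);q=c["intrinsics"]@(T[:3,:3]@np.array(p)+T[:3,3]);return q[:2]/q[2]
p=arm.current_ee_pos()
for h in(0,.02,.03,.04,.05):
  print(h,[np.round(proj("side",(p[0]+dx,p[1]-.0135,p[2]+h)),1).tolist() for dx in(-.016,.016)],[np.round(proj("wrist",(p[0]+dx,p[1]+dy,p[2]+h)),1).tolist() for dx in(-.016,.016) for dy in(-.0135,.0135)])
E
python3 - <<'E'
import cv2
a=cv2.imread("pics/wrist1.png")[180:300,260:400]; cv2.imwrite("pics/w1c.png",cv2.resize(a,None,fx=5,fy=5,interpolation=cv2.INTER_CUBIC))
E
```

```text
0 [[276.4, 211.1], [290.0, 208.2]] [[307.1, 209.1], [349.6, 209.8], [307.1, 255.7], [348.0, 256.3]]
0.02 [[276.2, 203.9], [289.8, 201.0]] [[305.1, 218.8], [351.8, 219.5], [305.2, 269.3], [349.9, 270.0]]
0.03 [[276.0, 200.3], [289.7, 197.4]] [[303.9, 224.4], [353.0, 225.1], [304.1, 277.1], [351.0, 277.8]]
0.04 [[275.9, 196.6], [289.7, 193.7]] [[302.7, 230.5], [354.4, 231.3], [302.9, 285.7], [352.2, 286.4]]
0.05 [[275.7, 192.8], [289.6, 190.0]] [[301.3, 237.4], [355.9, 238.2], [301.6, 295.2], [353.6, 295.9]]
```

View pics/w1c.png

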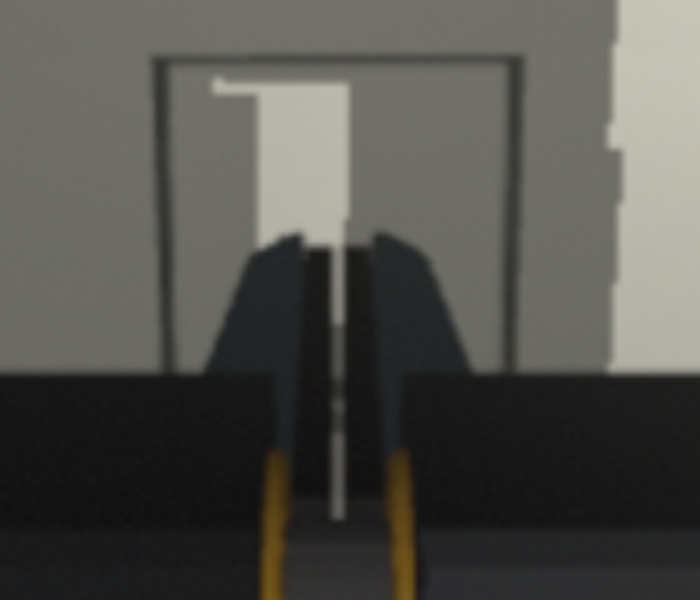

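Both views put the real fingertip about 38 mm above the reported TCP, and there was no contact at z=0.085, which fits. I'd therefore expect contact at a reported z of about 0.05. I'll go on down, guarded.

```bash
cat >> h.py <<'E'
def F(n=4,dt=.02):
    v=[]
    for _ in range(n): v.append(arm.current_force()); arm.sleep(dt)
    return np.mean(v,0)
E
python3 - <<'E'
from h import *
import cv2
b=F(6);print(b)
for z in(.075,.067,.060):
    arm.move_l([*P[1],z],R,feed=.05);f=F(4)-b;print(z,f,arm.current_t())
    if abs(f).max()>1.8:break
a=arm.snapshot("side")[140:220,240:340,::-1]; cv2.imwrite("pics/side3.png",cv2.resize(a,None,fx=7,fy=7,interpolation=cv2.INTER_CUBIC))
a=arm.snapshot("wrist")[100:300,200:440,::-1]; cv2.imwrite("pics/w3.png",cv2.resize(a,None,fx=3,fy=3,interpolation=cv2.INTER_CUBIC))
E
```

```text
[ 0.01590661 -0.03799154  0.08777374]
0.075 [-2.60625103e-01 -3.84336760e-02  1.83065748e-04] 8.1
0.067 [-0.12926667  0.07553043  0.31165011] 8.475
0.06 [-0.38111205  0.0078476   0.06126131] 8.8333
```

View pics/side3.png

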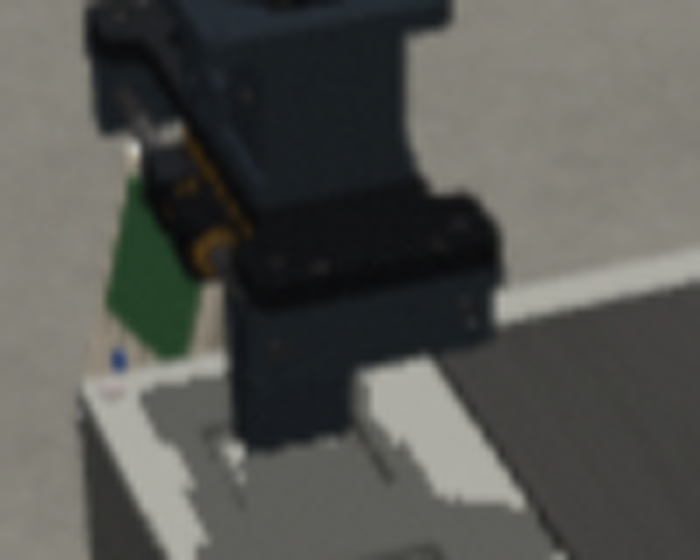

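View pics/w3.png

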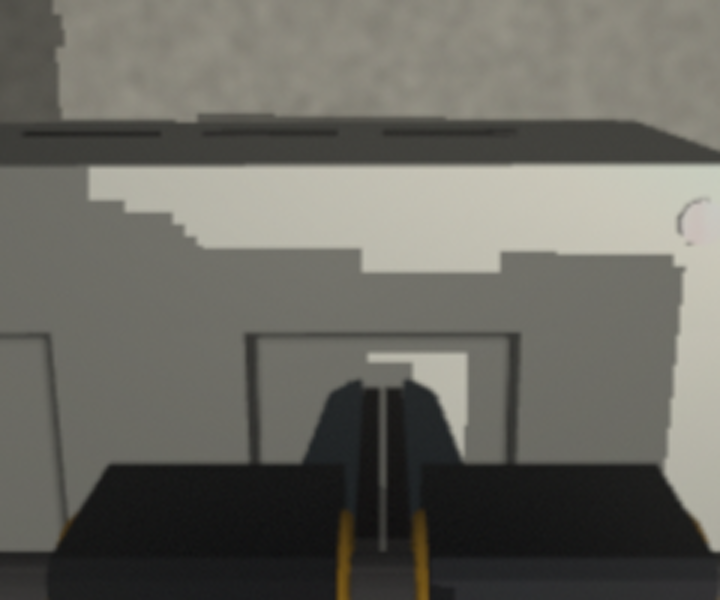

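```bash
python3 - <<'E'
from h import *
c=arm.get_calibration("side");T=np.array(c["cam_to_world"]);o=T[:3,3]
def plane(uv,y):
    d=T[:3,:3]@np.linalg.solve(c["intrinsics"],[uv[0],uv[1],1]);return np.round(o+d*(y-o[1])/d[1],4)
f=lambda p:(240+(p[0]-3)/7,140+(p[1]-3)/7)
print("tcp",arm.current_ee_pos())
for n,p in dict(tipL=(243,447),tipR=(352,432),blkR=(495,345),blkTopR=(500,260),blkTopL=(250,305),upR=(405,130)).items():
    print(n,[plane(f(p),y).tolist() for y in(-.037,-.05,-.06,-.07,-.0235-.089)])
E
```

```text
tcp [ 0.48254729 -0.02352422  0.06005531]
tipL [[0.4623, -0.037, 0.1074], [0.4586, -0.05, 0.1172], [0.4557, -0.06, 0.1248], [0.4529, -0.07, 0.1324], [0.4408, -0.1125, 0.1645]]
tipR [[0.4986, -0.037, 0.1042], [0.4943, -0.05, 0.1141], [0.4911, -0.06, 0.1217], [0.4878, -0.07, 0.1293], [0.4738, -0.1125, 0.1616]]
blkR [[0.5473, -0.037, 0.1265], [0.5423, -0.05, 0.136], [0.5384, -0.06, 0.1433], [0.5346, -0.07, 0.1507], [0.5182, -0.1125, 0.1819]]
blkTopR [[0.5487, -0.037, 0.1586], [0.5437, -0.05, 0.1676], [0.5398, -0.06, 0.1746], [0.536, -0.07, 0.1815], [0.5195, -0.1125, 0.2111]]
blkTopL [[0.4664, -0.037, 0.1604], [0.4627, -0.05, 0.1694], [0.4598, -0.06, 0.1764], [0.4569, -0.07, 0.1833], [0.4445, -0.1125, 0.2128]]
upR [[0.5174, -0.037, 0.2125], [0.5128, -0.05, 0.2208], [0.5093, -0.06, 0.2271], [0.5058, -0.07, 0.2334], [0.491, -0.1125, 0.2603]]
```

The body is 38 mm half-wide, which leaves about 24 mm to the flap edge, so the flap has room to rise. I'll continue the guarded descent.

```bash
cat >> h.py <<'E'
def probe(i,zs,b,fstop,n=3):
    for z in zs:
        arm.move_l([*P[i],z],R,feed=.03); f=F(n,.015)-b; p=arm.current_ee_pos()
        print("z %.4f act %.4f f %s t %.2f"%(z,p[2],np.round(f,2),arm.current_t()))
        if f[2]>fstop or np.hypot(f[0],f[1])>3: return z,f
    return None,f
E
python3 - <<'E'
from h import *
b=F(4)
print(b,probe(1,[.056,.053,.052,.051,.050,.0493,.0486,.0479,.0472,.0465,.0458,.045],b,1.7))
E
```

```text
z 0.0560 act 0.0559 f [ 0.11 -0.71  0.21] t 9.33
z 0.0530 act 0.0529 f [ 0.21 -0.51 -0.03] t 9.63
z 0.0520 act 0.0520 f [-0.52 -1.22  0.52] t 9.93
z 0.0510 act 0.0510 f [ 0.32 -0.67 -0.01] t 10.23
z 0.0500 act 0.0500 f [-0.06 -0.51  1.49] t 10.53
z 0.0493 act 0.0493 f [ 0.6  -1.05  2.73] t 10.83
[ 0.07132399  0.6694566  -0.15343451] (0.0493, array([ 0.59785666, -1.04557259,  2.73184944]))
```

```bash
python3 - <<'E'
from h import *
b=np.array([0.05,.2,0.])
print(F(6)-b)
print(probe(1,[.0488,.0483,.0478,.0473],b,6.0,n=5))
E
```

```text
[ 0.11056037 -0.13307906  3.07980919]
z 0.0488 act 0.0488 f [ 0.6  -0.05  3.59] t 11.27
z 0.0483 act 0.0483 f [ 0.53 -0.27  3.37] t 11.60
z 0.0478 act 0.0478 f [ 0.74 -0.32  4.27] t 11.93
z 0.0473 act 0.0473 f [ 1.29 -0.1   4.87] t 12.27
(None, array([ 1.29455263, -0.10081319,  4.86701378]))
```

pad1 gives: the force jumps to about 2.7 N, then rises only about 0.7 N/mm, which matches the catch spring. I'll press on.

```bash
python3 - <<'E'
from h import *
import cv2
b=np.array([0.05,.2,0.])
print(probe(1,[.0466,.0460,.0454],b,6.2,n=4))
arm.sleep(.3)
a=arm.snapshot("side")[:,:,::-1]; cv2.imwrite("pics/side4.png",a); print(arm.current_t())
E
```

```text
z 0.0466 act 0.0466 f [ 1.75 -0.31  4.14] t 12.58
z 0.0460 act 0.0460 f [1.74 0.05 4.86] t 12.90
z 0.0454 act 0.0454 f [ 2.33 -0.07  5.26] t 13.22
(None, array([ 2.33063849, -0.06652283,  5.26316536]))
13.5667
```

View pics/side4.png

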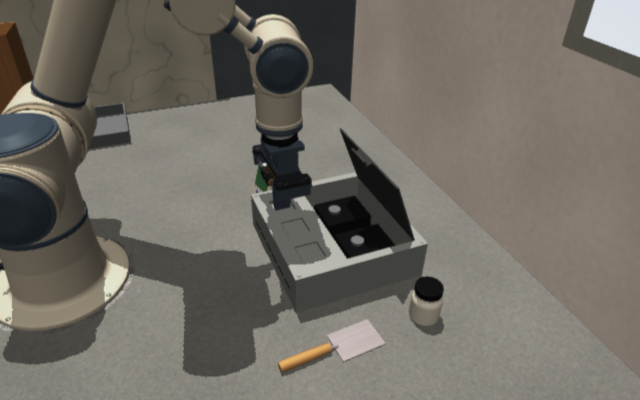

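The flap has sprung open, with its top edge at (342,130) to (405,235). I'll lift straight up and back off clear of it.

```bash
python3 - <<'E'
from h import *
import cv2
arm.move_l([*P[1],.080],R,feed=.06)
arm.move_l([*P[1],.16],R,feed=.12)
# back away from flap
try: arm.move_l([.40,-.02,.20],R,feed=.15)
except arm.Unreachable as e: print("unreach",e)
arm.sleep(.4)
print(arm.current_t(),arm.current_ee_pos(),F(4))
for n in("side","top"): cv2.imwrite(f"pics/{n}5.png",arm.snapshot(n)[:,:,::-1])
E
```

```text
16.2667 [ 0.40010182 -0.01999695  0.19979911] [-0.052695    0.12903516  0.1265165 ]
```

View pics/side5.png

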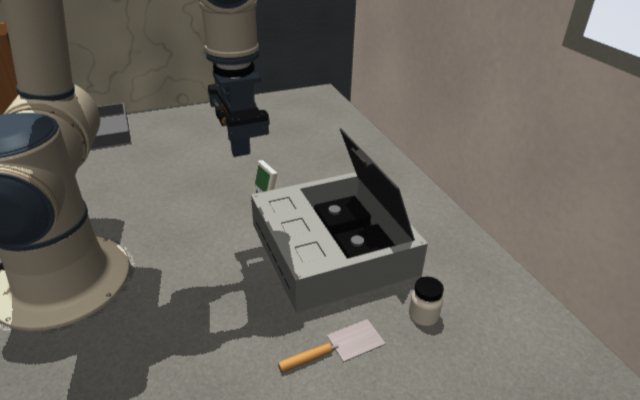

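View pics/top5.png

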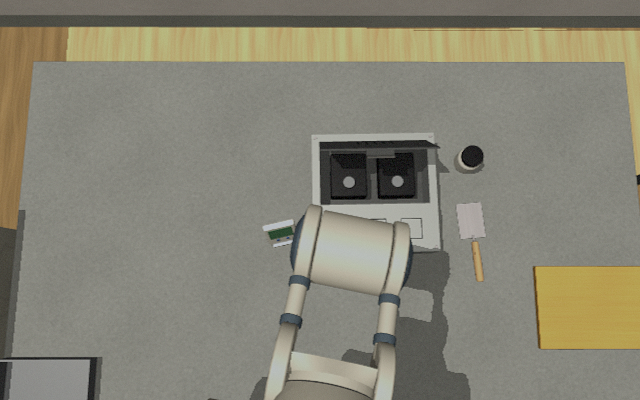

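The flap stands open and pad1 looks level with its neighbours again at about (282,204) in the side view. The hygrometer, jar and scraper sit at the same pixels as at the start, and the arm is clear.

```bash
python3 - <<'E'
from rig import arm
arm.sign_off(); print(arm.current_t())
E
```

```text
the job is handed in; nothing more can be done
the job is handed in; nothing more can be done
```

The flap is open and the job is handed in, at about 16.3 s on the robot's clock. pad1, in the console's +y recess, was the catch and was the first pad I tried, so I never touched pad2 or pad3.

- **Press:** With shut fingertips, pad1 resisted up to about 2.7 N, then gave at about 0.7 N/mm. I pressed it in about 4.6 mm, with no reading above about 5.3 N downward and 2.3 N sideways. The flap sprang up by itself, and I lifted straight off and backed away.
- **Last checks:** The side and top pictures show the flap standing open and the hygrometer, jar and scraper where they started. Pad1 looks level with its neighbours in the side view; the arm hid it from the top camera. The arm was clear, with wrist force near zero.
- **Disagreement:** The shut fingertips really end about 38 mm behind the reported TCP. Both camera views showed this, and contact came at a reported z of 0.050 where 0.088 was expected. I therefore found the pad by force and not by the reported height.

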